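Open the cuvette reader

ROBOT

A 6-joint arm with a two-finger parallel gripper is mounted at the origin on a cart in front of the work surface, level with it; the furniture and walls round the work are solid. World frame = base frame: x ahead of the robot, y to its left, z up, the work surface at z = 0. Lengths are in m, angles in rad, forces in N, time in s.
With the tool pointing down it reaches from about 0.35 to 0.775 m from the base axis. Payload 7.3 kg.
Tool frame: the origin (TCP) lies on the centre line of the jaws, within the pads' length; the fingertips stand 17 mm ahead of it and the grasp point (between the pads) lies 2 mm behind it (robot.tip_extent is the distance from the TCP to the fingertips, in m); z points along the fingers, y is the line along which they close (so a half turn about z gives the same grasp; the last joint's range is limited). The gripper opens to 92 mm and grips with 3 to 60 N. Pads are 19 mm wide; open, the fingers measure 130 mm over their backs; the gripper's body (75 mm by 190 mm) begins 47 mm behind the grasp point.
Start: joints at [-1.348, 0.342, 1.524, -0, 1.275, -0.146], TCP at [0.189, -0.49, 0.244] pointing down, gripper open.
Joint ranges: [-2.53, 2.53], [-0.77, 2.02], [0.04, 2.7], [-1, 4.14], [0.28, 2.66], [-3.11, 3.11]. Speed limits (rad/s): [2.57, 2.57, 3.14, 3.14, 3.14, 3.14].

INTERFACE

Orientations are given as [roll, pitch, yaw] about the fixed x, y, z axes, in that order (R = Rz(yaw) Ry(pitch) Rx(roll)).
In Python, from cell import robot gives the robot as it stands.
- The arm moves only by the tool step_arm, never from a script. Its argument "motion" is a list of rows, each a list of 2 entries, a list of its own where there are three numbers: the shift along the tool's x, y, z in units of 60 mm (1.0 is 60 mm), then the turn about the tool's z in rad. In form: [[[x, y, z], spin], ...]. A call has 1 to 10 rows; each row is the pose to reach, as a shift and turn from the pose commanded when the call began, along the tool's axes at that moment; what a row does not reach only later rows make up. A row lasts 1/8 s, in which the tool goes at most 62.5 mm and 10.7 degrees, less where a joint would pass 70% of its speed; a pose out of reach is approached as far as the arm can. A call with a gripper value outside its range is refused whole. "hand" is the closure in counts, from 0 (fully open) to 255 (shut), set as the call begins (left out, the last holds). The fingers move at their own pace and stop on an object; "squeeze" is the grip in N (left out, the last holds). Time passes only in rows, so rows that repeat a pose let the fingers close. It gives the time, the measured TCP pose, the force, the opening and the grip force at its end, in the units of the state.
- robot.observe(): the state, without advancing time (a new reading comes with each control period).
- robot.read_camera(name): name is "scene" or "top" or "wrist"; returns a dict with "pixels" (420x560x3 uint8, red, green, blue), "intrinsics" (3x3 intrinsics, pixels), "k1" (the pictures are not rectified: a ray, as slopes to the right and down, at radius r is drawn at 1 + k1 r^2 times it, then the intrinsics apply), "xyz" and "rotation" of the camera in the world; the wrist camera has in their place "T_tool_cam" (4x4, takes a point from camera to tool coordinates, whose origin is the TCP and whose axes are the flange's). Camera axes: x right, y up, looking along -z (the intrinsics and any distortion apply to the point x, -y, -z); pixel columns grow to the right and rows downward; lengths in m; the calibration is good to about 2 mm. A picture is of the moment at which its call begins: read the wrist's pose just before it. There is no depth.
- robot.hand_in(): hands the job in; it is judged then, once.
The state is a dict: "time": time; "qpos": joint angles; "qvel": joint speeds; "joint_efforts": joint torques, N m; "tool_pos": TCP position; "tool_rot": TCP orientation; "contact_force": force on the tool from outside, world axes, zero at the start; "torque": the same for the moment, N m; "opening": finger opening in m; "grip_force": force on a finger pad.
Only numpy, scipy, OpenCV 4.12 (cv2) and the standard library are available. Lean on these libraries where they do the work, as an engineer would, in place of code of your own. Each camera call takes 0.05 s, during which the arm holds its last target. There are 200 camera calls.

TASK

Get the small cuvette reader ready for loading: press down its front release tab with a fingertip so that the sprung lid pops up, then gently push the lid over with the fingers until it lies fully open against its stop and stays there by itself. Only touch and push, do not grip or pick up anything; leave the reader and all the other things standing where they are.

Things in the scene. Friction and masses are not known exactly. Their poses are not given: they have to be found in the camera images.
- reader: cuvette reader, a low white instrument 150 mm long (its x), 96 mm wide (its y), 1 to 1.7 kg, loose on rubber feet. Origin: centre of its underside; z up; -x is its front, turned roughly to the robot. Front part (x -75 to -25 mm): deck 25 mm high with the release tab in its middle. Rear (x -25 to 75 mm): sample bay, walls 50 mm high, under the grey lid (top 58 mm high when shut)
- tab_pad (a point): centre of the top of the release tab's finger pad, 56 mm in front of the reader's origin, 45 mm above the worktop when not pressed. The ribbed grey pad is 34 mm wide (reader's y) and 32 mm long. Behind it the tab carries the hook that holds the lid's front edge: 24 mm wide, its front face 23 mm behind this point, its top 66 mm above the worktop
- reader_tab (a joint): angle of the release tab, rad: 0 at rest, 0.32 pressed down to its stop. It turns on a pin 26 mm behind the pad centre, so the pad sinks about 8 mm in all; the hook lets the lid go at about 0.2 (5 mm down). A spring returns it: about 2 N to start, 5 to 6 N at the stop
- reader_lid (a joint): angle of the lid, rad: 0 shut and latched, 1.9 fully open at its stop. Unlatched, springs lift it to about 0.85 within half a second and hold it there. Beyond that it is free, light (about 80 g) and damped: let go before upright (1.57) it falls back to 0.85; let go 0.15 or more past upright it falls on to the stop by itself in a second or two
- lid_edge (a point): middle of the lid's free front edge, halfway up its thickness, 80 mm from the hinge axis. The lid is a flat grey plate, 90 mm wide, 8 mm thick. This point is 54 mm above the worktop and 18 mm in front of the reader's origin when shut, about 114 mm above the worktop when popped up. Push it along its arc about the hinge, up and back: a level push tends to jam on it and shove the reader
- lid_hinge (a point): middle of the lid's hinge axis, which lies along the reader's y, 62 mm behind the reader's origin, 54 mm above the worktop; fixed to the reader
- oil_bottle: small dropper bottle, 31 mm wide, 73 mm tall, loose, stands to the right of the reader; origin at the centre of its underside
- objective_case: round screw case, 41 mm wide, 61 mm tall, loose, stands to the left of the reader; origin at the centre of its underside
- cover_box: tiny box of cover glasses, 27 x 27 x 16 mm, loose, lies near the reader's front right corner; origin at the centre of its underside
- stain_iodine: dropper bottle, 44 mm wide, 108 mm tall, loose, stands on the right of the worktop; origin at the centre of its underside
Things that resemble listed ones, but are neither listed nor needed, are in the scene too. Leave any yellow look-alike of the reader alone.

How it is judged:
On the way:
1. the lid comes free of its hook while the tab is pressed (value of joint reader_tab above 0.08 rad and value of joint reader_lid between 0.06 and 1.2 rad), for 0.02 s.
At the end, for the whole second after the job is handed in: The lid lies at its stop (angle above 1.8 of 1.9 rad) and is still, the tab has sprung back, the reader stands level within 30 mm of where it was, and so does each bystander (value of joint reader_lid above 1.8 rad and velocity of joint reader_lid below 0.1 rad/s and value of joint reader_tab below 0.05 rad and distance of each of reader, oil_bottle, objective_case, cover_box, stain_iodine from where it was at the start of the episode below 0.03 m and angle between reader's own z axis and vertical below 0.05 rad); the robot touches nothing.
It fails at once if the lid is gripped or forced: the fingers bear on it with over 20 N (contact force between the fingers and reader_lid above 20 N).
It fails at once if the reader is shoved more than 30 mm, lifted or tipped (distance of reader from where it was at the start of the episode above 0.03 m or height (world z) of reader above 0.012 m or angle between reader's own z axis and vertical above 0.2 rad).
It fails at once if a bystander is moved or lifted more than 30 mm, or knocked over (distance of any of oil_bottle, objective_case, cover_box, stain_iodine from where it was at the start of the episode above 0.03 m or angle between any of oil_bottle, objective_case, cover_box, stain_iodine's own z axis and vertical above 0.5 rad).
It also fails if it takes over 38 s, if anything falls off the work surface, if the arm or the gripper's body presses on something with over 40 N, if the wrist force passes 120 N, or if a joint passes its speed limit or range.

## Working session

There is one attempt and no reset: what is moved stays moved. The work goes in short steps, Python scripts to look and compute and a tool call to move; the robot and the scene stay as the last step left them, time stands still between calls to the robot, and variables do not carry over. Pictures are saved under pics/ and viewed, at most 10 in all, crops included, and the job is handed in when it is done.

Besides the shell and the picture viewer there is one more tool, called after ">>>" by a JSON object that holds its "name" and its "arguments", one argument or row to a line. step_arm: Moves the arm, as the interface text tells. Its arguments: {"type":"object","properties":{"motion":{"type":"array"},"hand":{"type":"number"},"squeeze":{"type":"number"}},"required":["motion"]}

```bash
mkdir -p pics
cat > h.py <<'E'
import numpy as np,cv2,pickle
from cell import robot
def snap(n):
    s=robot.observe(); c=robot.read_camera(n); c['state']=s
    return c
def ray(c,u,v):
    K=np.array(c['intrinsics'],float)
    p=cv2.undistortPoints(np.array([[[u,v]]],float),K,np.array([c['k1'],0,0,0.]))[0,0]
    d=np.array([p[0],-p[1],-1.]); return np.array(c['rotation'])@d
def at(c,u,v,z):
    d=ray(c,u,v);o=np.array(c['xyz']);return o+d*(z-o[2])/d[2]
def proj(c,P):
    R=np.array(c['rotation']);q=R.T@(np.array(P)-np.array(c['xyz']));x,y=q[0]/-q[2],-q[1]/-q[2]
    f=1+c['k1']*(x*x+y*y);K=np.array(c['intrinsics']);return K[0,0]*x*f+K[0,2],K[1,1]*y*f+K[1,2]
E
python3 - <<'E'
from h import *
for n in('top','scene'):
    c=snap(n);pickle.dump(c,open(n+'.pkl','wb'));cv2.imwrite(f'pics/{n}0.png',c['pixels'][:,:,::-1]);print(n,c['xyz'],c['k1'])
print(robot.observe())
E
```

```text
top [0.36686871 0.19644723 0.98668437] -0.16104945663468667
scene [0.13482727 0.89493221 0.60028617] -0.03639525097894962
{'time': 0.1, 'qpos': array([-1.34800821e+00,  3.42623857e-01,  1.52489596e+00, -1.27897539e-06,
        1.27537709e+00, -1.46002489e-01]), 'qvel': array([ 0.00163962, -0.00326511, -0.00274693, -0.00012711, -0.00019453,
        0.00051993]), 'joint_efforts': array([ 1.58471372e-03, -4.32002735e+01, -2.44694638e+01,  7.19087804e-02,
        5.27082221e-02, -4.10052382e-05]), 'tool_pos': array([ 0.18920317, -0.48937578,  0.2431385 ]), 'tool_rot': array([-3.14030210e+00, -1.88538087e-04,  3.68790857e-01]), 'contact_force': array([ 0.10962488, -0.26886772, -1.38412549]), 'torque': array([-0.02892527, -0.04754082,  0.0456739 ]), 'grip_force': 0.0, 'opening': 0.09187911071311924}
```

View pics/top0.png

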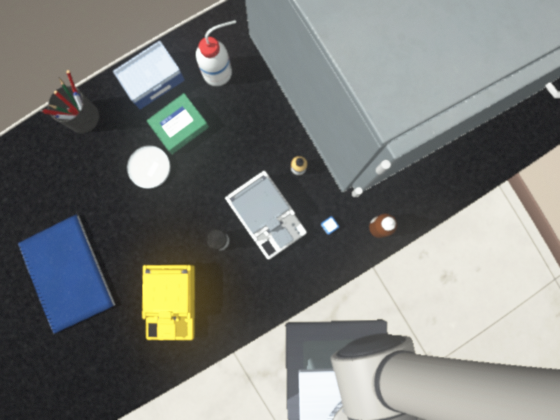

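View pics/scene0.png

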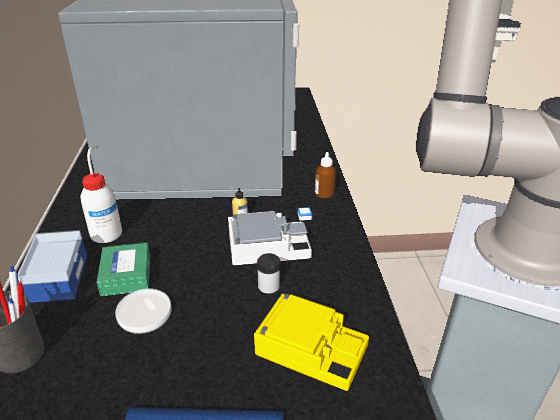

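The top view shows the white reader around (265,215) with its front toward (285,240). The bottles are at (299,165) and (382,225), the cover box at (330,226) and the case at (218,240). The yellow decoy is at (168,302), and a cabinet stands behind and to the right.

Run:
```python
from h import *
c=pickle.load(open('top.pkl','rb'));im=c['pixels'][:,:,::-1]
cr=im[150:270,200:360];cv2.imwrite('pics/c1.png',cv2.resize(cr,None,fx=5,fy=5,interpolation=cv2.INTER_CUBIC))
print(proj(c,[0,0,0]),np.round(c['rotation'],3))
for n,u,v,z in[('reader',265,215,.04),('oil',299,165,.07),('case',218,240,.06),('box',330,226,.016),('iod',386,223,.1),('cabcorner bottom',343,190,0.0)]:print(n,at(c,u,v,z).round(3))
```

```text
Traceback (most recent call last):
  File "h.py", line 13, in proj
    R=np.array(c['rotation']);q=R.T@(np.array(P)-np.array(c['xyz']));x,y=q[0]/-q[2],-q[1]/-q[2]
                                                                         ~^^^
IndexError: invalid index to scalar variable.
```

View pics/c1.png

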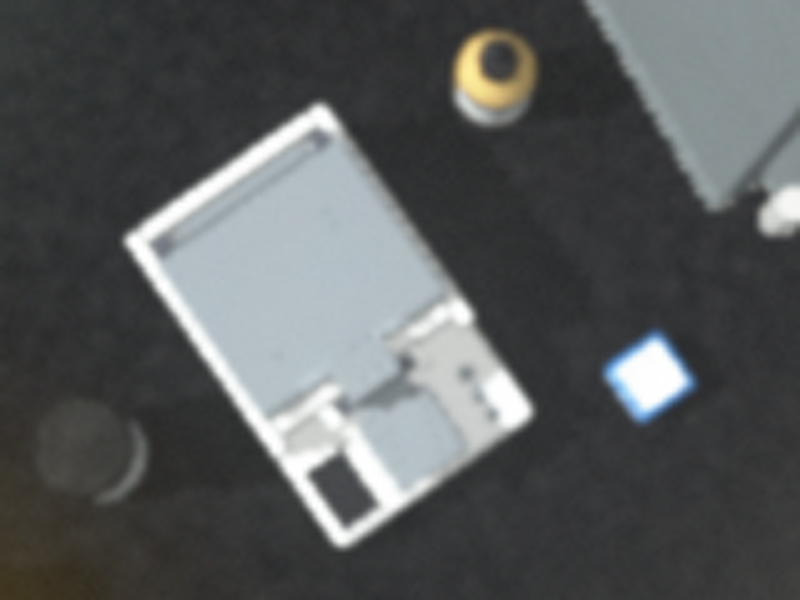

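```bash
sed -i "s/R=np.array(c\['rotation'\]);q/R=rot(c);q/;s/np.array(c\['rotation'\])@d/rot(c)@d/" h.py
cat >> h.py <<'E'
from scipy.spatial.transform import Rotation as Ro
def rot(c):
    r=np.array(c['rotation'],float).ravel()
    return r.reshape(3,3) if r.size==9 else Ro.from_euler('xyz',r).as_matrix()
E
python3 - <<'E'
from h import *
from scipy.optimize import least_squares
c=pickle.load(open('top.pkl','rb'));print(c['rotation'])
print(proj(c,[0,0,0]))
for n,u,v,z in[('reader',265,215,.04),('oil',299,165,.07),('case',218,240,.06),('box',330,226,.016),('iod',386,223,.1),('cabcorner',343,190,0.0)]:print(n,at(c,u,v,z).round(3))
M=[((75,48,50),(128,240)),((75,-48,50),(322,105)),((-25,-48,50),(470,315)),((-75,48,25),(343,547)),((-75,-48,25),(532,410))]
def T(p,m):
    m=np.array(m)/1000;a=p[2];return [p[0]+m[0]*np.cos(a)-m[1]*np.sin(a),p[1]+m[0]*np.sin(a)+m[1]*np.cos(a),m[2]]
def px(xy):return np.array([200+(xy[0]+.5)/5-.5,150+(xy[1]+.5)/5-.5])
f=lambda p:np.concatenate([np.array(proj(c,T(p,m)))-px(x) for m,x in M])
r=least_squares(f,[.5,.2,.2]);print(r.x,r.fun.round(2))
for n,m in[('tab',(-56,0,45)),('edge',(-18,0,54)),('hinge',(62,0,54))]:print(n,np.round(T(r.x,m),4))
x=np.array(proj(c,T(r.x,(-56,0,45))));print('tab px in crop',(x-[200,150])*5)
E
```

```text
[ 0.12082362  0.00200182 -1.59198785]
(np.float64(376.7510630602095), np.float64(440.61911425791277))
reader [0.471 0.22  0.04 ]
oil [0.565 0.151 0.07 ]
case [0.421 0.313 0.06 ]
box [0.448 0.088 0.016]
iod [ 0.444 -0.009  0.1  ]
cabcorner [0.524 0.056 0.   ]
[0.47044799 0.21820536 0.58844232] [-0.43 -0.02  0.33 -0.17 -0.54 -1.57 -0.23  0.81  0.88  0.96]
tab [0.4239 0.1871 0.045 ]
edge [0.4555 0.2082 0.054 ]
hinge [0.522  0.2526 0.054 ]
tab px in crop [410.88160089 439.28446145]
```

Run:
```python
from h import *
c=pickle.load(open('top.pkl','rb'));p=[.4704,.2182,.588]
def rd(w):
    d=w[:2]-np.array(p[:2]);C,S=np.cos(p[2]),np.sin(p[2]);return np.round([C*d[0]+S*d[1],-S*d[0]+C*d[1]],3)
for n,u,v,z in[('cab',343,190,0),('cab2',250,45,0),('cab3',480,112,0),('oil',299,165,.07),('case',218,240,.06),('box',330,226,.016)]:
    w=at(c,u,v,z);print(n,w.round(3),rd(w))
def loc(xy,P,yaw):
    d=np.array(xy)-np.array(P);C,S=np.cos(yaw),np.sin(yaw);return (np.array([C*d[0]+S*d[1],S*d[0]-C*d[1]])/.06).round(2)
P=[.1892,-.4894]
tab=np.array(p[:2])-.060*np.array([np.cos(p[2]),np.sin(p[2])])
print(tab,loc([.36,-.12],P,.3688),loc(tab,P,.3688))
```

```text
cab [0.524 0.056 0.   ] [-0.045 -0.165]
cab2 [0.856 0.249 0.   ] [ 0.338 -0.189]
cab3 [ 0.695 -0.261  0.   ] [-0.079 -0.523]
oil [0.565 0.151 0.07 ] [ 0.041 -0.108]
case [0.421 0.313 0.06 ] [0.012 0.106]
box [0.448 0.088 0.016] [-0.091 -0.096]
[0.4204769  0.18491812] [ 4.87 -4.72] [ 7.65 -9.09]
```

>>> {"name": "step_arm", "arguments": {
  "motion": [
    [[0.5,-0.5,0],0],
    [[1.0,-1.0,0],0],
    [[1.6,-1.6,0],0],
    [[2.2,-2.2,0],0],
    [[2.8,-2.8,0],0],
    [[3.4,-3.4,0],0],
    [[4.0,-3.95,0],0],
    [[4.5,-4.4,0],0],
    [[4.87,-4.72,0],-0.1],
    [[4.87,-4.72,0],-0.22]
  ],
  "hand": 255,
  "squeeze": 5
}}

```text
time: 1.35
tool_pos: [0.3601, -0.1185, 0.2435]
tool_rot: [-3.141, 0.0, 0.596]
contact_force: [-0.3, -0.6, 0.3]
opening: 0.0009
grip_force: 0.0
```

```bash
cat >> h.py <<'E'
p=[.4704,.2182,.588]
def go(x,y,z):
    "reader-frame (mm) target of the fingertip centre -> shift in tool units"
    s=robot.observe();R=Ro.from_euler('xyz',s['tool_rot']).as_matrix();C,S=np.cos(p[2]),np.sin(p[2])
    w=np.array([p[0]+(C*x-S*y)/1e3,p[1]+(S*x+C*y)/1e3,z/1e3+.017])
    print('pos',s['tool_pos'].round(4),s['tool_rot'].round(3),'F',s['contact_force'].round(2),'t',s['time'],'open',round(s['opening'],3))
    print('shift',(R.T@(w-s['tool_pos'])/.06).round(3),'spin',round(s['tool_rot'][2]-p[2],3))
E
python3 -c "
from h import *
go(-60,0,130)"
```

```text
pos [ 0.3601 -0.1185  0.2435] [-3.141  0.     0.596] F [-0.33 -0.59  0.26] t 1.35 open 0.001
shift [ 3.67  -3.62   1.611] spin 0.008
```

>>> {"name": "step_arm", "arguments": {
  "motion": [
    [[0.5,-0.5,0],0],
    [[1.1,-1.1,0],0.01],
    [[1.7,-1.7,0.2],0.01],
    [[2.3,-2.3,0.6],0.01],
    [[2.9,-2.85,0.9],0.01],
    [[3.3,-3.3,1.2],0.01],
    [[3.55,-3.5,1.45],0.01],
    [[3.67,-3.62,1.61],0.01],
    [[3.67,-3.62,1.61],0.01]
  ]
}}

```text
time: 2.48
tool_pos: [0.4218, 0.1827, 0.1465]
tool_rot: [-3.141, 0.002, 0.58]
contact_force: [-0.6, -0.2, 0.7]
opening: 0.0003
grip_force: 0.0
```

Run:
```python
from h import *
go(-60,0,50)
s=robot.observe();c=robot.read_camera('wrist');T=np.array(c['T_tool_cam'])
Rt=Ro.from_euler('xyz',s['tool_rot']).as_matrix()
c['rotation']=Rt@T[:3,:3];c['xyz']=s['tool_pos']+Rt@T[:3,3];pickle.dump(c,open('w.pkl','wb'))
im=c['pixels'][:,:,::-1].copy()
C,S=np.cos(p[2]),np.sin(p[2])
for m in[(-56,0,45),(-72,17,45),(-72,-17,45),(-40,17,45),(-40,-17,45),(-75,48,25),(-75,-48,25),(-18,45,58),(-18,-45,58),(-33,0,66)]:
    x,y,z=np.array(m)/1e3;u=proj(c,[p[0]+C*x-S*y,p[1]+S*x+C*y,z]);print(m,np.round(u))
    if abs(u[0])<2000 and abs(u[1])<2000:cv2.circle(im,(int(u[0]),int(u[1])),2,(0,0,255),-1)
cv2.imwrite('pics/w1.png',im)
```

```text
pos [0.4218 0.1827 0.1465] [-3.141e+00  2.000e-03  5.800e-01] F [-0.61 -0.25  0.73] t 2.475 open 0.0
shift [ 0.005 -0.043  1.324] spin -0.008
(-56, 0, 45) [279. 214.]
(-72, 17, 45) [256. 234.]
(-72, -17, 45) [302. 234.]
(-40, 17, 45) [255. 193.]
(-40, -17, 45) [302. 192.]
(-75, 48, 25) [219. 229.]
(-75, -48, 25) [339. 228.]
(-18, 45, 58) [210. 165.]
(-18, -45, 58) [345. 164.]
(-33, 0, 66) [278. 189.]
```

View pics/w1.png

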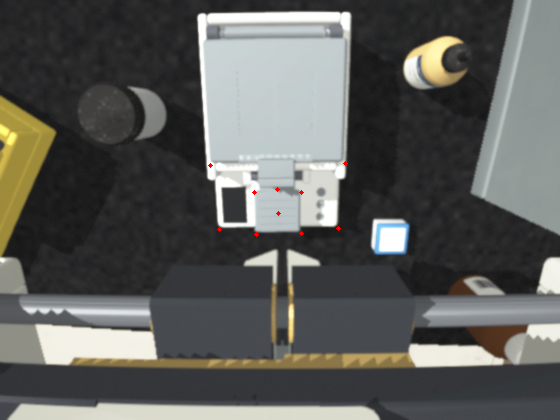

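The wrist view has the pad at (255–300, 188–232), and the projected model points agree to about 2 mm. I'll descend next.

>>> {"name": "step_arm", "arguments": {
  "motion": [
    [[0,-0.04,0.4],0],
    [[0,-0.04,0.8],0],
    [[0,-0.04,1.1],0],
    [[0,-0.04,1.3],0],
    [[0,-0.04,1.4],0],
    [[0,-0.04,1.45],0],
    [[0,-0.04,1.49],0],
    [[0,-0.04,1.52],0],
    [[0,-0.04,1.52],0],
    [[0,-0.04,1.52],0]
  ]
}}

```text
time: 3.78
tool_pos: [0.4209, 0.1845, 0.0562]
tool_rot: [3.141, 0.0, 0.579]
contact_force: [-2.3, -4.0, 5.2]
opening: 0.0008
grip_force: 3.1
```

Run:
```python
from h import *
go(-60,0,37)
c=snap('scene');cv2.imwrite('pics/s1.png',cv2.resize(c['pixels'][160:300,190:360,::-1],None,fx=4,fy=4))
```

```text
pos [0.4209 0.1845 0.0562] [3.141 0.    0.579] F [-2.29 -4.01  5.18] t 3.775 open 0.001
shift [-0.002 -0.01   0.037] spin -0.009
```

View pics/s1.png

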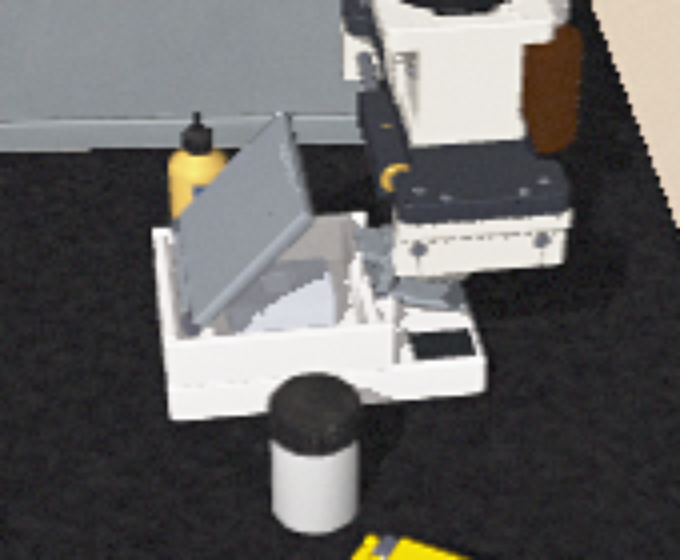

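The lid has popped to about 0.85 rad, with the fingertip still on the tab. Next: rise straight up, then move to just in front of the lid edge.

>>> {"name": "step_arm", "arguments": {
  "motion": [
    [[-0.03,0,-0.15],0],
    [[-0.05,0,-0.5],0],
    [[-0.05,0,-0.9],0],
    [[0.1,0,-1.0],-0.01],
    [[0.4,0,-1.0],-0.01],
    [[0.65,0,-1.0],-0.01],
    [[0.8,0,-1.0],-0.01],
    [[0.8,0,-1.0],-0.01],
    [[0.8,0,-1.0],-0.01]
  ]
}}

```text
time: 4.95
tool_pos: [0.4606, 0.2108, 0.1156]
tool_rot: [-3.141, 0.001, 0.589]
contact_force: [-0.4, 0.2, -0.5]
opening: 0.0005
grip_force: 0.0
```

Run:
```python
from h import *
for th in(.85,1.0,1.2,1.4,1.57,1.75):
    k=np.array([62-80*np.cos(th)-4*np.sin(th),54+80*np.sin(th)-4*np.cos(th)]);print(th,k.round(1))
go(-4,0,98)
s=robot.observe();c=snap('scene');cv2.imwrite('pics/s2.png',cv2.resize(c['pixels'][160:300,190:360,::-1],None,fx=4,fy=4))
```

```text
0.85 [  6.2 111.5]
1.0 [ 15.4 119.2]
1.2 [ 29.3 127.1]
1.4 [ 44.5 132.2]
1.57 [ 57.9 134. ]
1.75 [ 72.3 133.4]
pos [0.4606 0.2108 0.1156] [-3.141e+00  1.000e-03  5.890e-01] F [-0.35  0.18 -0.55] t 4.95 open 0.0
shift [ 0.138 -0.012  0.009] spin 0.001
```

View pics/s2.png

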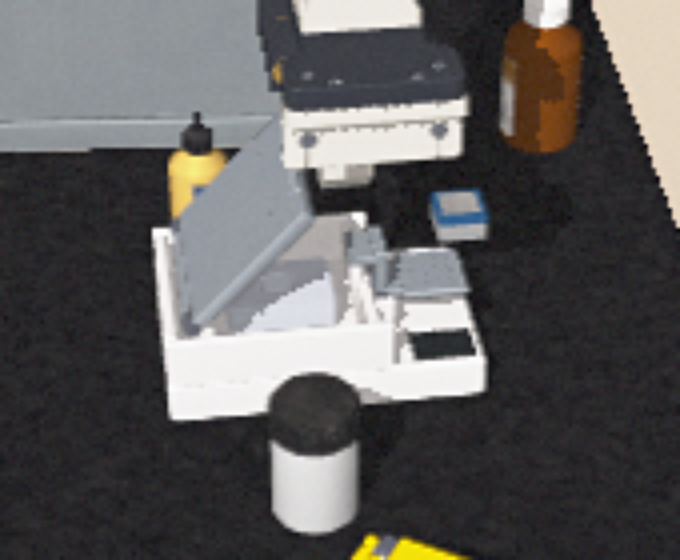

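The lid is up and the tab has sprung back, with the finger just in front of the lid edge. I'll push along the arc.

>>> {"name": "step_arm", "arguments": {
  "motion": [
    [[0.08,0,0],0],
    [[0.15,0,0],0],
    [[0.21,0,-0.05],0],
    [[0.27,0,-0.1],0],
    [[0.34,0,-0.15],0],
    [[0.41,0,-0.19],0],
    [[0.48,0,-0.23],0],
    [[0.55,0,-0.27],0],
    [[0.61,0,-0.29],0],
    [[0.61,0,-0.29],0]
  ]
}}

```text
time: 6.25
tool_pos: [0.4918, 0.2315, 0.1333]
tool_rot: [3.141, -0.0, 0.589]
contact_force: [-1.0, -0.3, 0.6]
opening: 0.0002
grip_force: 0.0
```

```bash
python3 -c "
from h import *
go(60,0,115)"
```

```text
pos [0.4918 0.2315 0.1333] [ 3.141 -0.     0.589] F [-1.   -0.31  0.57] t 6.25 open 0.0
shift [ 0.58  -0.014  0.022] spin 0.001
```

>>> {"name": "step_arm", "arguments": {
  "motion": [
    [[0.08,0,-0.02],0],
    [[0.16,0,-0.04],0],
    [[0.23,0,-0.05],0],
    [[0.3,0,-0.05],0],
    [[0.37,0,-0.04],0],
    [[0.44,0,-0.03],0],
    [[0.5,0,-0.02],0],
    [[0.55,0,-0.01],0],
    [[0.57,0,0],0],
    [[0.57,0,0],0]
  ]
}}

```text
time: 7.5
tool_pos: [0.52, 0.2503, 0.1332]
tool_rot: [3.142, 0.0, 0.589]
contact_force: [-0.0, -0.0, -0.1]
opening: 0.0005
grip_force: 0.0
```

Run:
```python
from h import *
go(60,0,115)
c=snap('scene');cv2.imwrite('pics/s3.png',cv2.resize(c['pixels'][160:300,190:360,::-1],None,fx=4,fy=4))
```

```text
pos [0.52   0.2503 0.1332] [3.142 0.    0.589] F [-0.02 -0.03 -0.06] t 7.5 open 0.001
shift [ 0.016 -0.013  0.02 ] spin 0.001
```

View pics/s3.png

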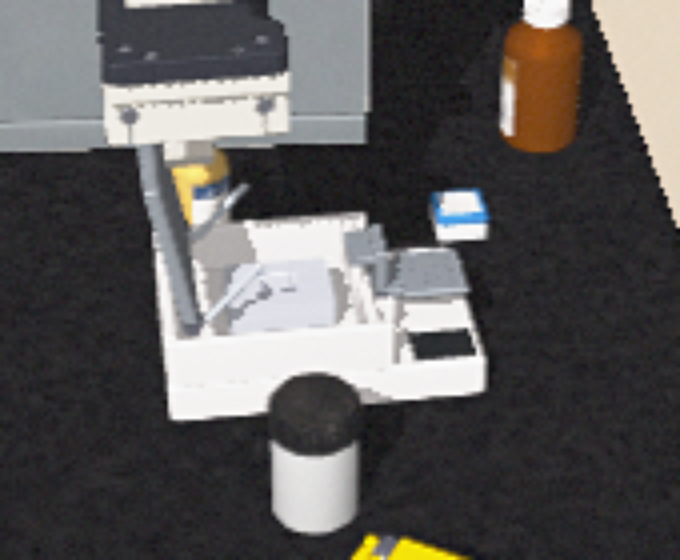

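The lid leans back past upright and the reader hasn't moved. I'll back off forward and up, then let it settle.

>>> {"name": "step_arm", "arguments": {
  "motion": [
    [[-0.15,0,0],0],
    [[-0.5,0,0],0],
    [[-0.9,0,-0.3],0],
    [[-1.2,0,-0.8],0],
    [[-1.3,0,-1.3],0],
    [[-1.3,0,-1.3],0],
    [[-1.3,0,-1.3],0],
    [[-1.3,0,-1.3],0],
    [[-1.3,0,-1.3],0],
    [[-1.3,0,-1.3],0]
  ]
}}

```text
time: 8.8
tool_pos: [0.455, 0.207, 0.2108]
tool_rot: [-3.141, 0.001, 0.589]
contact_force: [0.4, 0.2, 0.4]
opening: 0.0004
grip_force: 0.0
```

>>> {"name": "step_arm", "arguments": {
  "motion": [
    [[0,0,0],0],
    [[0,0,0],0],
    [[0,0,0],0],
    [[0,0,0],0],
    [[0,0,0],0],
    [[0,0,0],0],
    [[0,0,0],0],
    [[0,0,0],0],
    [[0,0,0],0],
    [[0,0,0],0]
  ]
}}

```text
time: 10.05
tool_pos: [0.4551, 0.207, 0.2113]
tool_rot: [3.142, 0.0, 0.589]
contact_force: [0.4, 0.4, -0.5]
opening: 0.0003
grip_force: 0.0
```

Run:
```python
from h import *
c=snap('scene');cv2.imwrite('pics/s4.png',cv2.resize(c['pixels'][160:300,190:360,::-1],None,fx=4,fy=4))
```

```text
(no output)
```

View pics/s4.png

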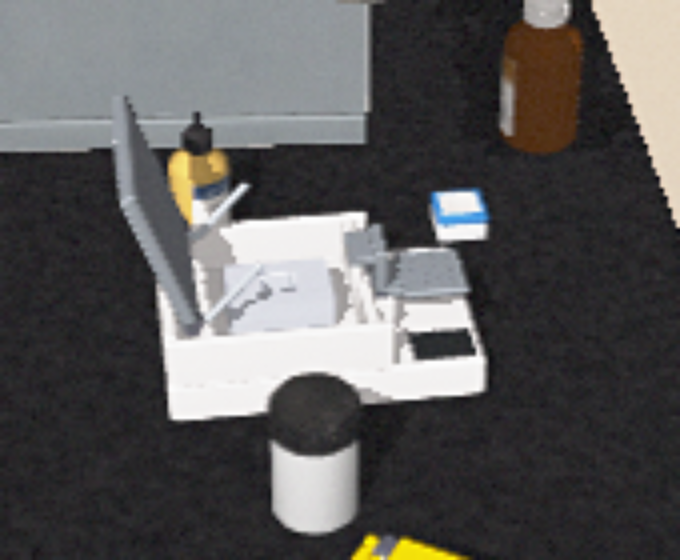

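The lid leans back to its stop, the tab is up and nothing else has moved. I'll wait a bit longer, check that it is still, and hand in.

>>> {"name": "step_arm", "arguments": {
  "motion": [
    [[0,0,0],0],
    [[0,0,0],0],
    [[0,0,0],0],
    [[0,0,0],0],
    [[0,0,0],0],
    [[0,0,0],0],
    [[0,0,0],0],
    [[0,0,0],0],
    [[0,0,0],0],
    [[0,0,0],0]
  ]
}}

```text
time: 11.35
tool_pos: [0.4551, 0.207, 0.2113]
tool_rot: [3.142, 0.0, 0.589]
contact_force: [0.3, 0.6, 0.7]
opening: 0.0007
grip_force: 0.0
```

Run:
```python
from h import *
c=snap('scene');a=cv2.resize(c['pixels'][160:300,190:360,::-1],None,fx=4,fy=4).astype(int)
d=np.abs(a-cv2.imread('pics/s4.png').astype(int))[80:340,100:260].max(2);print((d>60).sum(),d.mean())
if (d>60).sum()<300: print(robot.hand_in())
```

```text
0 2.466298076923077
the job is handed in; nothing more can be done
None
```

The job is handed in at about 11 s of the 38 s allowed: I pressed the tab, the lid popped up, and I pushed it over to its stop, where it stayed still by itself; the tab sprang back and nothing else visibly moved, though no verdict came back.

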